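Swing out the electrode boom and lower the probe into the beaker

TASK

Get the bench meter's electrode ready to measure: swing the folded boom of the electrode stand out over the glass beaker until it clicks into its end detent and stays there by itself, and only then press the sprung probe down by its knob until it latches and stays down in the beaker. Feel for the clicks and do not force the boom or the probe hard against their stops (keep well under 40 N), leave the beaker, bottles and other things where they stand, and let go of everything at the end.

Things in the scene. Friction and masses are not known exactly. Their poses are not given: they have to be found in the camera images.
- stand: Electrode stand bolted to the bench: grey base plate 200 x 300 x 12 mm (x -50 to 150 mm, y -190 to 110 mm), steel post, white boom (bar 24 x 24 mm, top 185 mm above the bench) on a round hub cover 117 mm across. Origin: on the boom's vertical hinge axis, at bench level; z up.
- boom (a joint): Boom hinge, rad. 0 = folded (start), grows clockwise from above; the boom points 0.95 - q from the stand's x axis towards its y. A spring (2 N at the fin) swings it back to 0 unless seated in the end detent, whose setting is unseen and differs: seats at 1.7 to 2.1. Just before it, resistance at the fin rises to 11-15 N, then drops with a click; solid stop 0.09 rad on.
- fin_top (a point): Middle of the top of the upright fin on the boom, the place to push or pinch: 105 mm from the hinge axis, top 235 mm above the bench. The fin is a flat white plate 14 mm thick across the boom, 30 mm long along the boom and 50 mm tall above the bar.
- probe (a joint): Travel of the probe, m: 0 = up, grows as it is pressed straight down. A spring (2 N at the top, 4 N at the bottom) lifts it again unless latched. Between 0.028 and 0.038 the resistance rises to about 10 to 14 N, then it clicks and is held at about 0.040 by itself; solid stop at 0.050.
- knob_top (a point): Middle of the top face of the probe's knob: a flat grey disc 32 mm in diameter and 10 mm thick on a 14 mm steel stem at the boom's end, 175 mm from the hinge axis; 235 mm above the bench with the probe up. It moves with boom and probe.
- beaker: Open glass beaker, 100 mm across and 88 mm tall, loose on the stand's base plate where the probe comes down; leave it in place. Origin: centre of its underside.
- dish: Low glass dish, 90 mm across, 18 mm tall, loose on the bench beyond the stand under the boom's path. Origin: centre of its underside.
- vial_jar: Amber glass jar with black cap, 50 mm across, 75 mm tall, loose on the bench beside the stand. Origin: centre of its underside.
- bottle_a: Clear glass bottle with blue screw cap, 72 mm across, 140 mm tall, loose. Origin: centre of its underside.
- bottle_b: Another bottle like bottle_a.
- bottle_c: Another bottle like bottle_a.

How it is judged:
By the outcome, as a careful person would: the job done as asked, in the order asked, and still so for the second after the job is handed in, with the robot touching nothing.
It also fails if it takes over 72 s, if anything falls off the work surface, if the arm or the gripper's body presses on something with over 40 N, if the wrist force passes 120 N, or if a joint passes its speed limit or range.

ROBOT

A 6-joint arm with a two-finger parallel gripper is mounted at the origin on the work surface. World frame = base frame: x ahead of the robot, y to its left, z up, the work surface at z = 0. Lengths are in m, angles in rad, forces in N, time in s.
With the tool pointing down it reaches from about 0.325 to 0.775 m from the base axis. Payload 5.5 kg.
Tool frame: the origin (TCP) lies on the mounting face of the last link; the fingertips stand 173 mm ahead of it and the grasp point (between the pads) lies 155 mm ahead of it; z points along the fingers, y is the direction in which the jaws open and shut (so a half turn about z gives the same grasp; the last joint's range is limited). The gripper opens to 85 mm and grips with 20 to 120 N. Pads are 22 mm wide; open, the fingers measure 114 mm over their backs; the gripper's body (76 mm by 85 mm) begins 54 mm behind the grasp point. The pads swing forward as they close: fully open they stand 13 mm farther back than shut.
Start: joints at [1.109, 0.091, 1.231, -0, 1.82, -0.057], TCP at [0.236, 0.552, 0.405] pointing down, gripper open.
Joint ranges: [-2.87, 2.87], [-0.86, 2.18], [0.17, 2.46], [-1.51, 4.65], [0.06, 2.69], [-2.65, 2.65]. Speed limits (rad/s): [2.57, 2.57, 3.01, 3.14, 3.14, 3.14].

INTERFACE

Orientations are given as a unit quaternion [w, x, y, z].
In Python, from bench import arm gives the robot as it stands. Calls block until the motion is done:
- arm.move_pose(position, orientation): joint-space move of the TCP to a pose.
- arm.movel(position, attitude=None, feed=0.15, guard=None): straight line of the TCP; attitude=None keeps the orientation; feed is the mean speed in m/s. With guard (N) it stops when the force on the tool has changed by that much, and returns True; else False.
- arm.move_j(angles): joint-space move.
- arm.command_gripper(opening, strength=None): opening from 0.0 (shut) to 1.0 (fully open); strength is the grip in N (None keeps the last); returns when the fingers have stopped.
- arm.dwell(seconds).
- arm.ik(position, orientation): joint angles nearest the present ones, or None.
- arm.get_state(): the state.
- arm.get_image(name): name is "side" or "top"; returns a dict with "pixels" (420x560x3 uint8, red, green, blue), "K" (3x3 intrinsics, pixels), "cam_to_world" (4x4, takes a point from camera to world coordinates). Camera axes: x right, y down, z forward; pixel columns grow to the right and rows downward; lengths in m; the calibration is good to about 2 mm. A picture is of the moment at which its call begins. There is no depth.
A pose or a line that the arm cannot do raises arm.IKError and nothing moves.
- arm.hand_in(): hands the job in, once; it reports no verdict.
The state is a dict: "time": time; "qpos": joint angles; "joint_velocities": joint speeds; "joint_efforts": joint torques, N m; "eef_pos": TCP position; "ee_rot": TCP orientation; "force": force on the tool from outside, world axes, zero at the start; "wrist_torque": the same for the moment, N m; "grip_width": opening from 0.0 (shut) to 1.0 (fully open).
Only numpy, scipy, OpenCV 4.12 (cv2) and the standard library are available. Lean on these libraries where they do the work, as an engineer would, in place of code of your own. Each camera call takes 0.05 s, during which the arm holds its last target. There are 200 camera calls.

## Working session

There is one attempt and no reset: what is moved stays moved. The work goes in short steps, each a Python script; the robot and the scene stay as the last script left them, time stands still between calls to the robot, and variables do not carry over. Pictures are saved under pics/ and viewed, on a budget of 10 in all, crops included, one or two more only if the job needs it, and the job is handed in when it is done.

```bash
ls; mkdir -p pics; python3 - <<'E'
from bench import arm
import cv2,numpy as np,pickle
d={}
for n in("top","side"):
    im=arm.get_image(n); d[n]=im; cv2.imwrite(f"pics/{n}0.png",im["pixels"][:,:,::-1])
    print(n,im["K"].tolist(),np.round(im["cam_to_world"],3).tolist())
pickle.dump(d,open("im0.pkl","wb"))
s=arm.get_state();print(s["time"],s["ee_rot"],s["force"],s["grip_width"])
E
```

```text
pics
top [[379.5580373001698, 0.0, 276.09653443709533], [0.0, 379.5580373001698, 213.03963311861185], [0.0, 0.0, 1.0]] [[-0.03, -0.995, 0.097, 0.455], [-0.999, 0.032, 0.015, 0.007], [-0.018, -0.096, -0.995, 1.295], [0.0, 0.0, 0.0, 1.0]]
side [[474.16336862724, 0.0, 284.7246652653211], [0.0, 474.16336862724, 207.7790442280584], [0.0, 0.0, 1.0]] [[0.818, -0.397, 0.417, -0.017], [-0.575, -0.577, 0.579, -0.815], [0.011, -0.713, -0.701, 1.149], [0.0, 0.0, 0.0, 1.0]]
0.1 [-2.39904124e-04  2.01006851e-01  9.79589416e-01 -8.73949879e-04] [ 0.48592573 -0.31951975  0.47805654] 0.9967616178928673
```

View pics/top0.png

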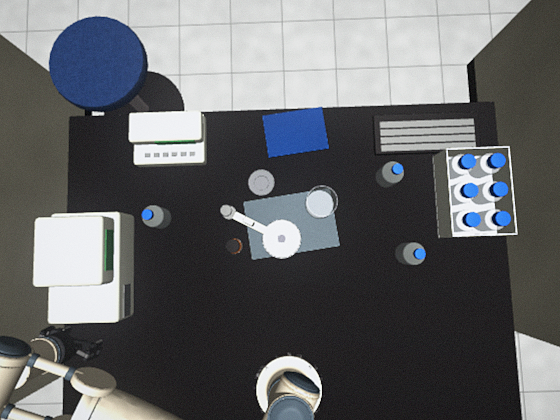

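View pics/side0.png

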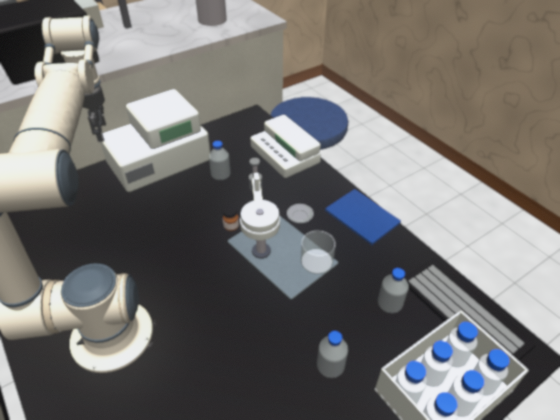

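```bash
cat > h.py <<'E'
import numpy as np,cv2
def ray(im,uv,z):
    K,T=im["K"],im["cam_to_world"]
    d=T[:3,:3]@np.linalg.solve(K,[uv[0],uv[1],1.]);o=T[:3,3]
    return o+d*(z-o[2])/d[2]
def proj(im,p):
    T=im["cam_to_world"];c=T[:3,:3].T@(np.asarray(p)-T[:3,3]);v=im["K"]@c
    return v[:2]/v[2]
E
python3 - <<'E'
import pickle
from h import *
d=pickle.load(open("im0.pkl","rb"));im=d["top"];p=im["pixels"]
hsv=cv2.cvtColor(p,cv2.COLOR_RGB2HSV)
print(p[250,262],p[215,275],p[232,272],p[239,282],p[211,227])
roi=np.zeros(p.shape[:2],np.uint8);roi[165:275,205:350]=255
m=cv2.inRange(hsv,(90,35,60),(115,140,200))&roi
m=cv2.morphologyEx(m,cv2.MORPH_OPEN,np.ones((3,3)))
c=max(cv2.findContours(m,0,1)[0],key=cv2.contourArea)
hull=cv2.convexHull(c).reshape(-1,2)
q=np.array([ray(im,u,.012)[:2] for u in hull],np.float32)
print("plate",cv2.minAreaRect(q*1000),len(hull),cv2.contourArea(c))
w=cv2.inRange(p,(185,185,185),(255,255,255))&roi
for k in (3,9,15):
    o=cv2.morphologyEx(w,cv2.MORPH_OPEN,cv2.getStructuringElement(2,(k,k)))
    for c in cv2.findContours(o,0,1)[0]:
        if cv2.contourArea(c)>20: print(k,cv2.contourArea(c),cv2.minEnclosingCircle(c),[np.round(ray(im,cv2.minEnclosingCircle(c)[0],z),3).tolist() for z in(.185,.2)])
a=cv2.resize(p[160:280,200:350],None,fx=5,fy=5,interpolation=cv2.INTER_CUBIC)
cv2.imwrite("pics/crop.png",a[:,:,::-1])
E
```

```text
[124 141 150] [128 145 152] [240 242 245] [177 174 191] [194 194 193]
plate ((544.1384887695312, -21.920883178710938), (200.3677520751953, 300.878662109375), 7.292179107666016) 16 2595.0
3 1353.5 ((264.5, 231.0), 37.61990737915039) [[0.512, 0.059, 0.185], [0.511, 0.059, 0.2]]
3 26.0 ((226.5, 210.0), 4.272101879119873) [[0.577, 0.17, 0.185], [0.575, 0.167, 0.2]]
3 522.0 ((319.0, 204.0), 13.601571083068848) [[0.586, -0.103, 0.185], [0.584, -0.102, 0.2]]
9 1158.0 ((276.41802978515625, 236.63442993164062), 24.011030197143555) [[0.494, 0.025, 0.185], [0.494, 0.025, 0.2]]
9 520.0 ((319.0, 204.0), 13.601571083068848) [[0.586, -0.103, 0.185], [0.584, -0.102, 0.2]]
15 1086.0 ((280.5853576660156, 238.36585998535156), 19.558361053466797) [[0.489, 0.013, 0.185], [0.488, 0.013, 0.2]]
15 516.0 ((319.0, 204.0), 13.601571083068848) [[0.586, -0.103, 0.185], [0.584, -0.102, 0.2]]
```

View pics/crop.png

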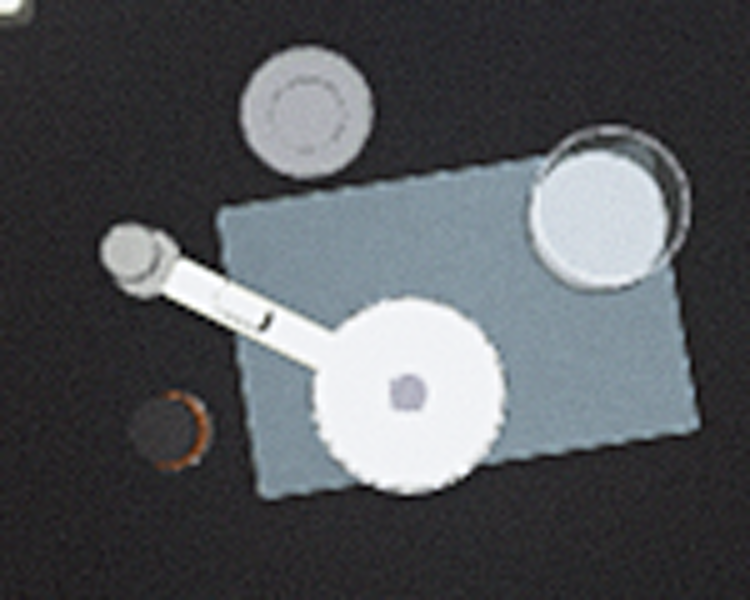

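```bash
cat >> h.py <<'E'
from scipy.spatial.transform import Rotation as R
HUB=np.array([.489,.012]);A0=1.077
def pose(q,off,sgn=1,z=.371,r=.105):
    a=A0-q;u=np.array([np.cos(a),np.sin(a)]);t=np.array([np.sin(a),-np.cos(a)])
    x=sgn*np.r_[t,0];zz=np.array([0,0,-1.]);M=np.c_[x,np.cross(zz,x),zz]
    return np.r_[HUB+r*u-off*t,z],R.from_matrix(M).as_quat()[[3,0,1,2]]
E
python3 - <<'E'
from h import *
from bench import arm
for s in(1,-1):
    for q in(-.0,.5,1,1.5,2.15):
        j=arm.ik(*pose(q,.03,s)); print(s,q,None if j is None else np.round(j,2))
E
```

```text
1 -0.0 [ 0.16 -0.11  1.49 -0.    1.76  2.23]
1 0.5 None
1 1 None
1 1.5 None
1 2.15 [-0.18  0.    1.38 -0.    1.76 -2.24]
-1 -0.0 [ 0.16 -0.11  1.49 -0.    1.76 -0.91]
-1 0.5 [ 0.11  0.    1.38 -0.    1.76 -0.47]
-1 1 [ 0.03  0.07  1.31 -0.    1.76 -0.05]
-1 1.5 [-0.06  0.08  1.3  -0.    1.76  0.36]
-1 2.15 [-0.18  0.    1.38 -0.    1.76  0.9 ]
```

```bash
python3 - <<'E'
from h import *
from bench import arm
s=arm.get_state();p=s["eef_pos"]
arm.movel([p[0],p[1],.5],feed=.25)
P,Q=pose(0,.04,-1,z=.45)
arm.move_pose(P,Q)
arm.command_gripper(0.0,40)
P,Q=pose(0,.04,-1)
print("hit desc",arm.movel(P,Q,feed=.1,guard=5))
s=arm.get_state();print(s["time"],s["eef_pos"]-P,s["force"],s["grip_width"])
P,Q=pose(0,.005,-1)
print("contact",arm.movel(P,Q,feed=.03,guard=2))
s=arm.get_state();print(s["time"],s["eef_pos"],s["force"], "travelled",np.linalg.norm(s["eef_pos"]-pose(0,.04,-1)[0]))
im=arm.get_image("side");cv2.imwrite("pics/s1.png",cv2.resize(im["pixels"][110:300,150:370],None,fx=3,fy=3)[:,:,::-1])
E
```

```text
hit desc False
4.1833 [6.15742578e-05 1.61828436e-05 8.97331289e-04] [-0.68504642 -1.16093179 -0.13680417] -0.0006513092015062085
contact False
5.5 [0.53425909 0.10690281 0.37093416] [ 0.41097218  0.25981794 -0.37834494] travelled 0.03487121817327475
```

View pics/s1.png

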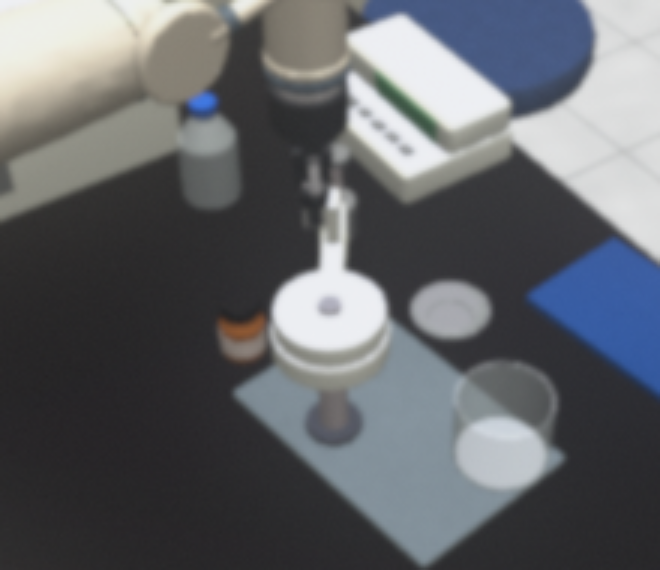

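```bash
python3 - <<'E'
from h import *
from bench import arm
def ft(q):
    s=arm.get_state();a=A0-q;return s["time"],s["force"]@np.array([np.sin(a),-np.cos(a),0]),s["force"]
for q in np.arange(.2,1.56,.15):
    P,Q=pose(q,.018,-1); h=arm.movel(P,Q,feed=.06,guard=12)
    t,f,F=ft(q);print(round(q,2),h,round(t,2),round(f,2),np.round(F,1))
    if h:break
cv2.imwrite("pics/t2.png",cv2.resize(arm.get_image("top")["pixels"][140:290,200:380],None,fx=4,fy=4)[:,:,::-1])
E
```

```text
0.2 False 5.9 -0.65 [-0.4  0.5  0. ]
0.35 False 6.32 -0.99 [-0.6  0.8  0.4]
0.5 False 6.73 -1.16 [-0.5  1.1 -0.1]
0.65 False 7.15 -0.98 [ 0.2  1.2 -0.3]
0.8 False 7.57 -1.94 [-0.2  2.   0.3]
0.95 False 7.98 -1.93 [ 0.9  2.1 -0.1]
1.1 False 8.4 -1.32 [-0.4  1.3  0.4]
1.25 False 8.82 -1.29 [2.1 0.9 0.5]
1.4 False 9.23 -3.5 [2.2 3.  0.6]
1.55 False 9.65 -2.29 [0.8 2.1 1. ]
```

View pics/t2.png

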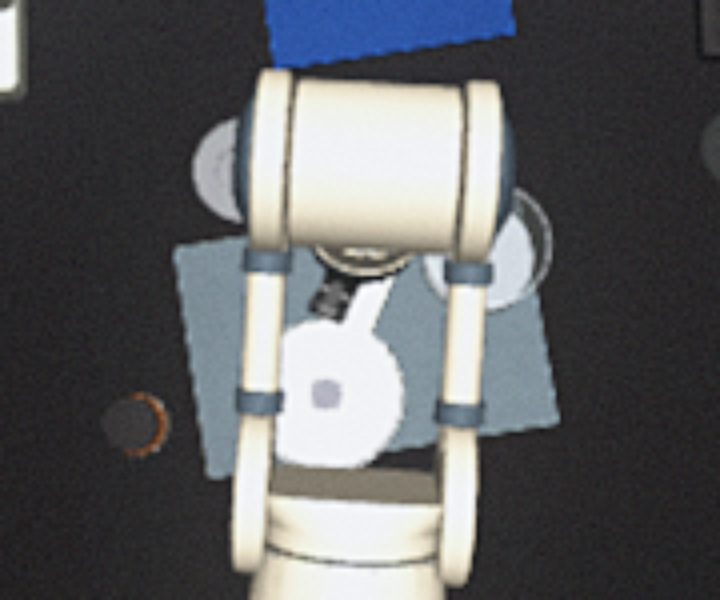

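```bash
python3 - <<'E'
from h import *
from bench import arm
mx=0
for q in np.arange(1.57,2.25,.012):
    P,Q=pose(q,.018,-1); h=arm.movel(P,Q,feed=.02,guard=12)
    s=arm.get_state();a=A0-q;f=-s["force"]@np.array([np.sin(a),-np.cos(a),0])
    print(round(q,3),h,round(s["time"],2),round(f,1),end="; ")
    mx=max(mx,f)
    if mx>8 and f<.5*mx: print("CLICK");break
    if f>20: print("HIGH");break
arm.dwell(.3);s=arm.get_state();print(s["force"],s["eef_pos"])
E
```

```text
1.57 False 9.96 2.1; 1.582 False 10.21 2.1; 1.594 False 10.46 1.8; 1.606 False 10.71 1.7; 1.618 False 10.96 2.8; 1.63 False 11.21 2.3; 1.642 False 11.46 1.7; 1.654 False 11.71 1.8; 1.666 False 11.96 2.8; 1.678 False 12.21 4.5; 1.69 False 12.46 6.2; 1.702 False 12.71 8.3; 1.714 False 12.96 9.2; 1.726 False 13.21 9.4; 1.738 False 13.46 9.9; 1.75 False 13.71 10.6; 1.762 False 13.96 9.7; 1.774 False 14.21 10.8; 1.786 False 14.46 11.5; 1.798 False 14.71 11.2; 1.81 False 14.96 10.2; 1.822 False 15.21 13.0; 1.834 False 15.46 10.4; 1.846 False 15.71 9.0; 1.858 False 15.96 4.4; CLICK
[ 4.89126629  0.98291067 -0.6846235 ] [ 0.57630958 -0.04920168  0.37107509]
```

```bash
python3 - <<'E'
from h import *
from bench import arm
pf=5
for q in np.arange(1.866,1.95,.008):
    P,Q=pose(q,.018,-1); h=arm.movel(P,Q,feed=.02,guard=8)
    s=arm.get_state();a=A0-q;f=-s["force"]@np.array([np.sin(a),-np.cos(a),0])
    print(round(q,3),h,round(s["time"],2),round(f,1),end="; ")
    if f<1.2 or f>pf+3: break
    pf=min(f,pf)
# back off, see whether contact is lost and the boom stays
P,Q=pose(q-.25,.018,-1);arm.movel(P,Q,feed=.06)
P[2]=.43;arm.movel(P,Q,feed=.15)
P,Q=pose(0.2,.02,-1,z=.43);arm.move_pose(P,Q)
im=arm.get_image("top");cv2.imwrite("pics/t3.png",cv2.resize(im["pixels"][140:290,200:380],None,fx=4,fy=4,interpolation=2)[:,:,::-1])
import pickle;pickle.dump({"top":im,"side":arm.get_image("side")},open("im3.pkl","wb"))
print(arm.get_state()["time"])
E
```

```text
1.866 False 16.51 5.9; 1.874 False 16.76 7.6; 1.882 False 17.01 6.0; 1.89 False 17.26 5.2; 1.898 False 17.51 4.0; 1.906 False 17.76 4.5; 1.914 False 18.01 2.2; 1.922 False 18.26 1.1; 20.6167
```

View pics/t3.png

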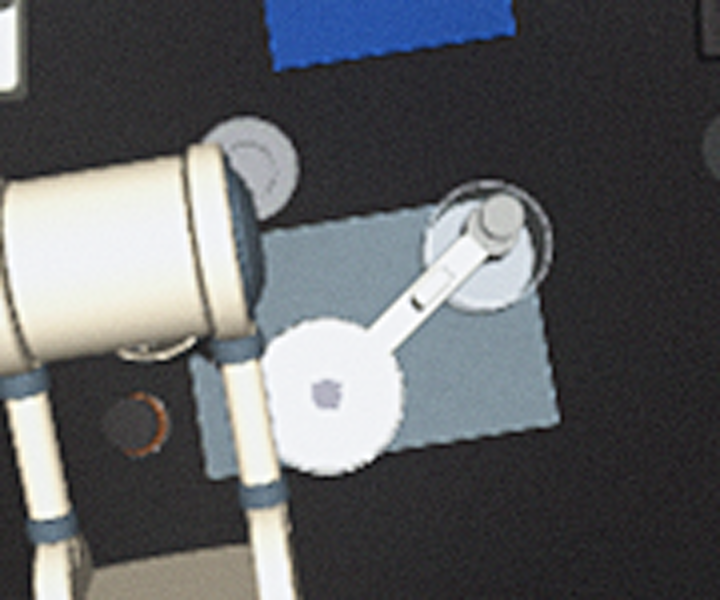

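```bash
python3 - <<'E'
from h import *
import pickle
from bench import arm
d=pickle.load(open("im3.pkl","rb"));im=d["top"]
k=ray(im,(325.0,193.8),.235)[:2];v=k-HUB
q=A0-np.arctan2(v[1],v[0]);print("knob",k,"r",np.hypot(*v),"q",q)
if not(1.65<q<2.2 and abs(np.hypot(*v)-.175)<.012): raise SystemExit
P,Q=pose(q,0,-1,z=.46,r=.175)
j=arm.get_state()["eef_pos"];arm.movel([j[0],j[1],.46],feed=.2)
arm.move_pose(P,Q)
P[2]=.418;print(arm.movel(P,Q,feed=.08,guard=4));arm.dwell(.2)
F0=arm.get_state()["force"];print("F0",F0)
mx=0
for z in np.arange(.410,.3595,-.0015):
    P[2]=z;h=arm.movel(P,Q,feed=.02,guard=15)
    s=arm.get_state();f=s["force"][2]-F0[2]
    print(round(.408-z,4),h,round(s["time"],2),round(f,1),np.round((s["force"]-F0)[:2],1),round(.408-s["eef_pos"][2],4),end="; ")
    mx=max(mx,f)
    if mx>7 and f<.5*mx: print("CLICK");break
    if f>20:print("HIGH");break
E
```

```text
knob [ 0.60844816 -0.11629483] r 0.17529240034869925 q 1.898092036495634
False
F0 [-0.43073642 -1.26491997  0.66220321]
-0.002 False 23.54 -0.9 [0.2 0.5] -0.0018; -0.0005 False 23.79 -0.8 [-0.2  1.7] -0.0005; 0.001 False 24.04 1.0 [-0.3  1.1] 0.0008; 0.0025 False 24.29 0.6 [1.  1.5] 0.0025; 0.004 False 24.54 1.2 [0.9 1.6] 0.0041; 0.0055 False 24.79 0.6 [0.5 1.9] 0.0057; 0.007 False 25.04 1.5 [ 0.9 -0.6] 0.0071; 0.0085 False 25.29 0.4 [-0.   0.9] 0.0087; 0.01 False 25.54 1.7 [0.1 0.3] 0.0101; 0.0115 False 25.79 1.7 [-0.4  0.1] 0.0116; 0.013 False 26.04 1.7 [0.7 0.5] 0.0132; 0.0145 False 26.29 0.9 [0.6 0.4] 0.0147; 0.016 False 26.54 1.6 [0.9 0.2] 0.0162; 0.0175 False 26.79 1.8 [1.  1.2] 0.0176; 0.019 False 27.04 2.5 [1.4 1.2] 0.0191; 0.0205 False 27.29 2.7 [1.4 0.7] 0.0206; 0.022 False 27.54 2.1 [ 0.7 -0.2] 0.0221; 0.0235 False 27.79 1.4 [0.6 0.9] 0.0237; 0.025 False 28.04 1.3 [1.3 1.1] 0.0251; 0.0265 False 28.29 2.5 [0.4 1.6] 0.0266; 0.028 False 28.54 2.5 [1.2 0.4] 0.0281; 0.0295 False 28.79 5.2 [-0.6  0.9] 0.0287; 0.031 False 29.04 7.3 [0.6 2.2] 0.0293; 0.0325 False 29.29 9.0 [-1.5  1.7] 0.0301; 0.034 False 29.54 11.3 [-0.9  2.8] 0.0311; 0.0355 False 29.79 12.0 [-2.7  2.4] 0.0322; 0.037 False 30.04 10.8 [-1.5  3.2] 0.0341; 0.0385 False 30.29 -0.1 [1.  0.7] 0.0382; CLICK
```

```bash
python3 - <<'E'
from h import *
import pickle
from bench import arm
p=arm.get_state()["eef_pos"]
arm.movel([p[0],p[1],.46],feed=.08)
P,Q=pose(0.2,.02,-1,z=.46);arm.move_pose(P,Q);arm.dwell(1)
d={n:arm.get_image(n) for n in("top","side")};pickle.dump(d,open("im4.pkl","wb"))
o=pickle.load(open("im3.pkl","rb"))
c=lambda im:cv2.resize(im["pixels"][130:280,230:350],None,fx=3,fy=3,interpolation=2)
t=lambda im:cv2.resize(im["pixels"][140:290,205:345],None,fx=3,fy=3,interpolation=2)[:, :400]
cv2.imwrite("pics/f4.png",np.hstack([c(o["side"]),c(d["side"])])[:,:,::-1])
cv2.imwrite("pics/t4.png",np.hstack([t(o["top"]),t(d["top"])])[:,:,::-1])
print(arm.get_state()["time"],arm.get_state()["force"])
u=lambda q,z:np.r_[HUB+.175*np.array([np.cos(A0-q),np.sin(A0-q)]),z]
for n in d: print(n,"up",proj(d[n],u(1.898,.235)),"down",proj(d[n],u(1.898,.195)))
E
```

```text
33.875 [ 0.67295139 -0.10212163  0.52783972]
top up [324.92279363 193.86854776] down [323.41932771 195.87817959]
side up [320.84302196 207.6788606 ] down [319.93446741 217.82255878]
```

View pics/f4.png

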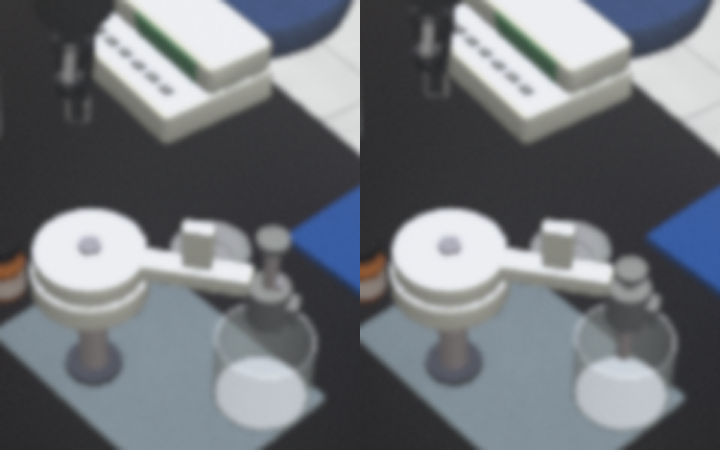

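View pics/t4.png

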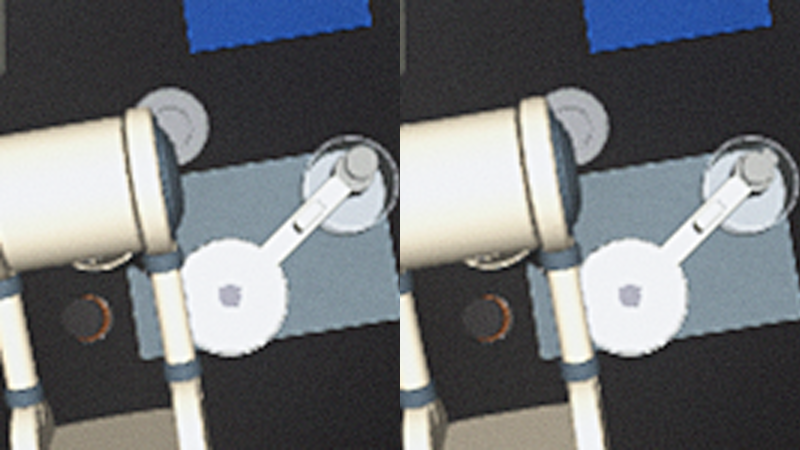

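The side pair shows the knob going from (272,238) to (630−360=270,268) in the crop. That is 10 px down at full scale, which matches 40 mm of travel, and the probe now sits in the beaker. The top pair shows the boom, beaker, dish and jar unmoved, and the gripper is clear of everything.

```bash
python3 -c "
from bench import arm
print(arm.hand_in())"
```

```text
the job is handed in; nothing more can be done
None
```

The boom is seated in its end detent over the beaker and the probe is latched down. I handed the job in at about 34 s on the robot's clock, with the gripper clear of everything.

- **Boom:** I pushed it by the fin with closed fingers. Resistance rose to about 13 N, then fell to about 1 N. After I backed off, it stayed by itself at about 1.90 rad.
- **Probe:** I then pressed the knob down. Resistance peaked at about 12 N and clicked to about 0 N at roughly 38 mm of travel.
- **Last check:** In the pictures taken after a 1 s wait, the knob sat about 10 px lower in the side view, matching 40 mm of travel. The boom had not moved, and the beaker, dish and jar stood where they were. I did not compare the three bottles closely, but the arm never came near them.
- **Forces:** The readings I logged never went above about 13 N, well under the 40 N limit.
- **Disagreement:** When I first felt for the fin, the 2 N contact guard did not trip. The boom's return spring is only about 2 N, so I confirmed contact from the later force readings and a picture of the boom moving.

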